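# Hang the cutting frame on the guitar cutter

### The arm

A 7-joint arm with a two-finger parallel gripper is mounted at the origin on the work surface. World frame = base frame: x ahead of the robot, y to its left, z up, the work surface at z = 0. Lengths are in m, angles in rad, forces in N, time in s.
With the tool pointing down it reaches from about 0.35 to 0.9 m from the base axis. Payload 8.1 kg.
Tool frame: the origin (TCP) lies on the centre line of the jaws, within the pads' length; the fingertips stand 17 mm ahead of it and the grasp point (between the pads) lies 2 mm behind it; z points along the fingers, y is the direction in which the jaws open and shut (so a half turn about z gives the same grasp; the last joint's range is limited). The gripper opens to 92 mm and grips with 3 to 60 N. Pads are 19 mm wide; open, the fingers measure 130 mm over their backs; the gripper's body (75 mm by 190 mm) begins 47 mm behind the grasp point.
Start: joints at [1.069, 0.434, 0.025, 1.573, -0.012, 1.134, -0.075], TCP at [0.243, -0.576, 0.244] pointing down, gripper open.
Joint ranges: [-2.62, 2.62], [-0.44, 2.09], [-1.27, 1.32], [0.08, 2.57], [-1.32, 4.46], [0.12, 2], [-2.74, 2.74]. Speed limits (rad/s): [2.22, 2.22, 3.01, 3.01, 3.14, 3.14, 3.14].

### API

Orientations are given as a rotation vector (axis times angle).
In Python, from cell import arm, imaging, job gives the robot as it stands.
- The arm moves only by the tool jog_arm, never from a script. Its argument "moves" is a list of rows, each an object with "fingers": the closure, from -1 (fully open) to 1 (shut); "xyz": the shift along the tool's x, y, z in cm, a list of three; "angular": the turn, a rotation vector about the tool's x, y, z in rad, a list of three. In form: [{"fingers": fingers, "xyz": [dx, dy, dz], "angular": [ax, ay, az]}, ...]. A call has 1 to 12 rows; each row is the pose to reach, as a shift and turn from the pose commanded when the call began, along the tool's axes at that moment; what a row does not reach only later rows make up. A row lasts 1/8 s, in which the tool goes at most 62.5 mm and 10.7 degrees, less where a joint would pass 70% of its speed; a pose out of reach is approached as far as the arm can. A call with a gripper value outside its range is refused whole. The fingers move at their own pace and stop on an object; "grip_force" is the grip in N (left out, the last holds). Time passes only in rows, so rows that repeat a pose let the fingers close. It gives the time, the measured TCP pose, the force and the opening at its end, in the units of the state.
- arm.observe(): the state, without advancing time (a new reading comes with each control period).
- imaging.get_image(name): name is "scene" or "top" or "wrist"; returns the picture (480x640x3 uint8, red, green, blue); there is no depth.
- imaging.camera_params(name): a dict with "fx", "fy", "cx", "cy" (pixels), "rvec" (rotation vector, rad) and "tvec" (3), from world to camera coordinates, as OpenCV has them; the wrist camera has in their place "hand_eye" (4x4, takes a point from camera to tool coordinates, whose origin is the TCP and whose axes are the flange's). Camera axes: x right, y down, z forward; pixel columns grow to the right and rows downward; lengths in m; the calibration is good to about 2 mm. A picture is of the moment at which its call begins: read the wrist's pose just before it. camera_params takes no time and is no camera call.
- job.sign_off(): hands the job in, once; it reports no verdict.
The state is a dict: "clock": time; "joints": joint angles; "dq": joint speeds; "joint_efforts": joint torques, N m; "position": TCP position; "ee_rot": TCP orientation; "force": force on the tool from outside, world axes, zero at the start; "ft_torque": the same for the moment, N m; "width": opening from 0.0 (shut) to 1.0 (fully open).
Only numpy, scipy, OpenCV 4.12 (cv2) and the standard library are available. Lean on these libraries where they do the work, as an engineer would, in place of code of your own. Each camera call takes 0.05 s, during which the arm holds its last target. There are 200 camera calls.

### The job

Take the red-handled wire frame from the rack and hang it upright on the ganache cutter: its hinge bar floats sideways, so feel for it until both knuckles drop over the two pins together, and press gently until both click fully home. Keeping it on its pins, fold it down softly until it lies flat on the front rests with its wires in the grooves, and let go. Do not force it or let it slam, and leave the blue-handled frame and everything else on the bench where it is.

Things in the scene. Friction and masses are not known exactly. Their poses are not given: they have to be found in the camera images.
- frame: Red-handled cutting frame, loose, about 0.6 kg, 212 mm wide, 8 wires. Origin: on its hinge axis, midway between the knuckles. z: in the frame's plane, from hinge axis to handle; y: along hinge axis and handle bar; x: square to the frame. Starts upright (z up) in the rack, standing on its knuckles 18 mm below the origin. Symmetrical: fits turned half round too
- frame_handle (a point): Middle of the red handle bar, at frame z = 245 mm: round, 12 mm thick, 100 mm long along y. 88 mm free between its two arms, 39 mm free between bar and front crossbar. Pinched from above across x, the frame hangs plumb under it and the bar can turn between the fingers, so one grip serves for hanging and folding
- frame_front (a point): Middle of the front crossbar, at frame z = 200 mm (194 to 206, 12 mm thick in x, 212 mm wide). Rear crossbar: z = 17 to 27 mm. Side rails: y = +-101 mm, 10 mm wide, 12 mm thick
- cutter: Ganache cutter, fixed: aluminium base 250 x 250 mm with top at 26 mm, white grooved bed 156 x 172 mm with top at 62 mm. Origin on the bench under it; x from its front (robot side) to its rear, z up. Two posts 118 mm high behind the hinge stop an upright frame leaning back over about 0.23 rad. The frame folds from upright towards the cutter's -x
- hinge_mid (a point): Point on the hinge axis at mid-travel, fixed to the cutter at x = 125, y = 0, z = 56 mm; axis level, along y. The hinge bar with both pins floats sideways: it was left standing off to one side of this point, by 4 to 9 mm (nothing reports it), stays there, and slides along y under about 2 N. Pins 147 mm apart, each 9 mm thick, 56 mm high
- frame_knuckle_l (a point): Centre of the knuckle at frame y = +73.5 mm on the hinge axis: a slot open downwards, 10.6 mm wide in x, mouth flared, reaching 18 mm below this point; 19.5 mm wide in y. It goes over its pin from above, between two cheeks 23 mm apart whose flat tops are 68 mm high; beside the gap it stands on the cheeks, its centre 86 mm high (30 mm above home)
- frame_knuckle_r (a point): The same for the knuckle at frame y = -73.5 mm. Clicking home: in the last 15 mm a sprung ball in each outer cheek presses on a ramp of the knuckle; the two hold up more than the frame's weight. Press down some 3 to 10 N beyond the weight: the balls snap into the knuckles' end holes and the slots come to a hard stop on the pins, centres 56 mm high
- rest_l (a point): Top of the +y front rest: rubber, 50 mm high, at cutter x = -75, y = +78 mm. The folded frame's front crossbar lies on it, frame level, handle bar at cutter x = -120 mm, 56 mm high, in front of the base. A lip 8 mm higher stands 3 mm before the crossbar: a frame slipped forward off its pins lands on it
- rest_r (a point): The same for the -y front rest, at cutter y = -78 mm. Beside the bed, 180 mm from the hinge axis, two tapered black guides (74 mm high, 9 mm of taper) meet the insides of the side rails in the last 20 mm of folding and centre the frame, hinge bar and all, to within 2 mm, so that the wires drop into the grooves: give way sideways or centre it beforehand
- rack: Steel frame rack, fixed, 200 x 236 mm, floor 6 mm thick, side plates 60 mm high; origin on the bench under its middle. Two places for upright frames at x = -45 and +45 mm between round posts 85 mm high: lift a frame straight up by 90 mm to clear them. Rack and cutter stand left or right, the frames in either place
- spare: Blue-handled spare frame with 15 wires, loose, same shape and axes as the red one, in the rack's other place, 90 mm away; to be left there
- bowl: steel mixing bowl, loose, 170 mm across, 80 mm high; origin under its centre
- cake: glazed chocolate cake on a white plate, loose, plate 160 mm across, 60 mm high in all; origin under its centre
- palette: palette knife lying flat, loose, 335 mm long, 18 mm high; origin under its middle
- scraper: green bench scraper lying flat, loose, 95 x 60 x 12 mm; origin under its centre
- canister: round steel canister with white lid, loose, 90 mm across, 130 mm high; origin under its centre
- crock: white utensil crock, loose, 90 mm across, with spatulas up to 205 mm above the bench; origin under its centre
- extract: small amber bottle, loose, 44 mm across, 95 mm high; origin under its centre

How it is judged:
By the outcome, as a careful person would: the job done as asked, in the order asked, and still so for the second after the job is handed in, with the robot touching nothing.
It also fails if it takes over 72 s, if anything falls off the work surface, if the arm or the gripper's body presses on something with over 40 N, if the wrist force passes 120 N, or if a joint passes its speed limit or range.

## Working session

There is one attempt and no reset: what is moved stays moved. The work goes in short steps, Python scripts to look and compute and a tool call to move; the robot and the scene stay as the last step left them, time stands still between calls to the robot, and variables do not carry over. Pictures are saved under pics/ and viewed, about 8 in all and at most 12, crops included, and the job is handed in when it is done.

Besides the shell and the picture viewer there is one more tool, called by a JSON object that holds its "fn" and its "kwargs". jog_arm: Moves the arm, as the interface text tells. Its arguments: {"type":"object","properties":{"moves":{"type":"array"},"grip_force":{"type":"number"}},"required":["moves"]}

```bash
ls; mkdir -p pics; cat > h.py <<'E'
import numpy as np, cv2
from scipy.spatial.transform import Rotation as R
from cell import arm, imaging, job
def save(n,f):
    s=arm.observe(); im=imaging.get_image(n); cv2.imwrite('pics/'+f,im[:,:,::-1]); return s,im
def cam(n,s=None):
    p=imaging.camera_params(n); K=np.array([[p['fx'],0,p['cx']],[0,p['fy'],p['cy']],[0,0,1]])
    if n=='wrist':
        H=np.array(p['hand_eye']); Rt=R.from_rotvec(s['ee_rot']).as_matrix()
        Rw=Rt@H[:3,:3]; c=np.array(s['position'])+Rt@H[:3,3]
    else:
        Rw=R.from_rotvec(np.ravel(p['rvec'])).as_matrix().T; c=-Rw@np.ravel(p['tvec'])
    return K,Rw,c
def ray(n,uv,z,s=None):
    K,Rw,c=cam(n,s); uv=np.atleast_2d(uv).astype(float)
    d=(Rw@np.linalg.inv(K)@np.c_[uv,np.ones(len(uv))].T).T
    return c+d*((z-c[2])/d[:,2])[:,None]
def proj(n,P,s=None):
    K,Rw,c=cam(n,s); q=(np.atleast_2d(P)-c)@Rw@K.T; return q[:,:2]/q[:,2:]
E
python3 - <<'E'
from h import *
s,a=save('top','t0.png'); _,b=save('scene','s0.png')
cv2.imwrite('pics/ts.png',cv2.resize(np.hstack([a,b]),(800,300))[:,:,::-1])
print(s)
for n in('top','scene'):print(cam(n))
print(imaging.camera_params('wrist'))
E
```

```text
pics
{'clock': 0.0, 'joints': array([ 1.06941672,  0.43517962,  0.02497384,  1.57410736, -0.01160758,
        1.13402245, -0.0751033 ]), 'dq': array([-0.00022068, -0.00044327, -0.00110504, -0.00076398,  0.00216476,
       -0.00070888, -0.00185113]), 'joint_efforts': array([-6.38144957e-04, -6.67847300e+01,  9.84682515e-01, -3.14461541e+01,
       -6.05509174e-02,  4.26724227e-02,  1.49409348e-04]), 'position': array([ 0.24244005, -0.57552083,  0.24296794]), 'ee_rot': array([-3.07789596e+00, -6.21841672e-01,  6.94890318e-04]), 'force': array([-0.67445476,  0.25454665, -0.04271316]), 'ft_torque': array([ 0.08526701, -0.04364347,  0.029928  ]), 'width': 0.9994163530966524}
(array([[561.90847891,   0.        , 315.47205917],
       [  0.        , 561.90847891, 242.76248383],
       [  0.        ,   0.        ,   1.        ]]), array([[ 0.01155622, -0.99141056,  0.13027493],
       [-0.99991888, -0.01075975,  0.00681593],
       [-0.00535566, -0.13034313, -0.99145448]]), array([0.37934971, 0.0047082 , 1.87525103]))
(array([[534.32798713,   0.        , 315.07861025],
       [  0.        , 534.32798713, 233.6004038 ],
       [  0.        ,   0.        ,   1.        ]]), array([[ 0.65445116,  0.55759139, -0.51067163],
       [ 0.75595112, -0.4961229 ,  0.4270831 ],
       [-0.01521803, -0.66554782, -0.74620004]]), array([ 1.37740167, -0.6923884 ,  1.36774877]))
{'fx': 393.34732817519784, 'fy': 393.34732817519784, 'cx': 317.1925286741145, 'cy': 242.21020500623732, 'hand_eye': array([[-3.64298227e-04, -9.63597778e-01, -2.67355923e-01,
         7.13385786e-02],
       [ 9.99999792e-01, -2.08732757e-04, -6.10286574e-04,
         3.82315108e-04],
       [ 5.32264848e-04, -2.67356090e-01,  9.63597654e-01,
        -1.41049627e-01],
       [ 0.00000000e+00,  0.00000000e+00,  0.00000000e+00,
         1.00000000e+00]])}
```

View pics/t0.png

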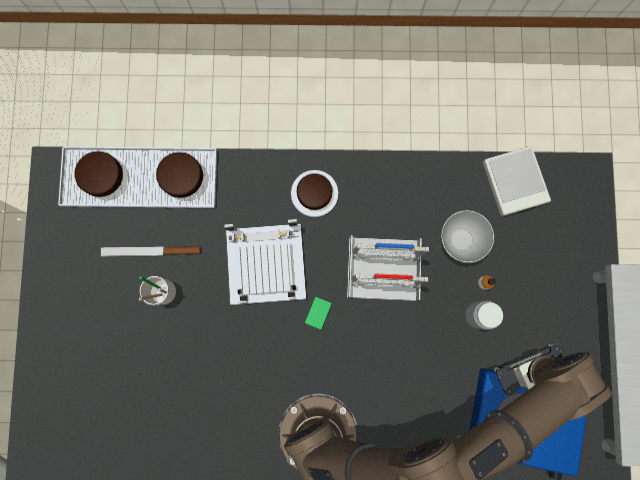

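View pics/s0.png

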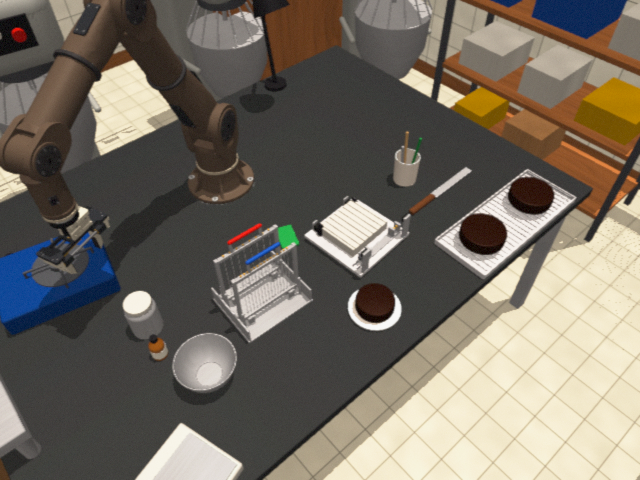

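The top view shows the cutter around (265,263), the rack around (385,268), the red bar at (393,277) and blue at (394,246). The canister and extract are at the right.

```bash
python3 - <<'E'
from h import *
a=cv2.imread('pics/t0.png'); hsv=cv2.cvtColor(a,cv2.COLOR_BGR2HSV)
m=cv2.inRange(hsv,(0,150,100),(6,255,255))|cv2.inRange(hsv,(174,150,100),(180,255,255))
m[:255]=0;m[300:]=0;m[:,:340]=0;m[:,440:]=0
ys,xs=np.nonzero(m); print(len(xs),xs.min(),xs.max(),ys.min(),ys.max())
r=cv2.minAreaRect(np.c_[xs,ys].astype(np.float32)); print(r)
b=cv2.boxPoints(r); P=ray('top',b,.272); print(P, P.mean(0))
# cutter whole & bed
sub=a[215:310,220:312]; cv2.imwrite('pics/c0.png',np.hstack([cv2.resize(sub,None,fx=6,fy=6,interpolation=cv2.INTER_CUBIC)]))
E
```

```text
123 374 412 274 278
((393.0340270996094, 276.2515563964844), (38.05162048339844, 3.1331286430358887), 2.602562189102173)
[[ 0.49343394 -0.15227902  0.272     ]
 [ 0.50238185 -0.15270293  0.272     ]
 [ 0.49865368 -0.26108697  0.272     ]
 [ 0.48971529 -0.2605849   0.272     ]] [ 0.49604619 -0.20666346  0.272     ]
```

View pics/c0.png

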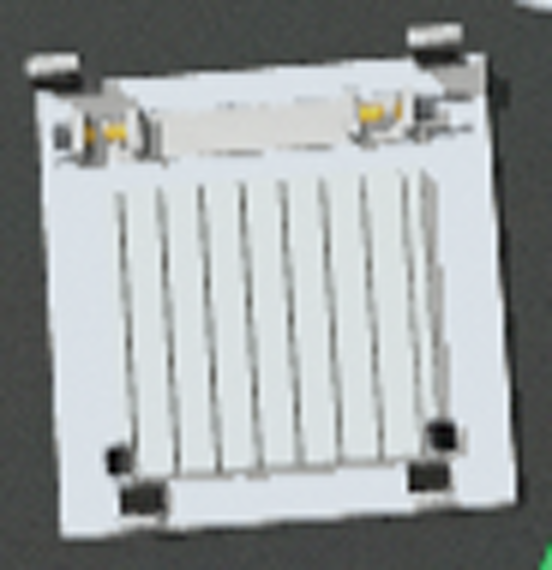

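The crop shows front rests at (143,500) and (429,477), guides at (119,460) and (443,436), and base front corners at (62,538) and (517,500). The pins (yellow) are near (105,130) and (385,108).

```bash
cat >> h.py <<'E'
def go(p,yaw,s=None,tilt=None):
    "shift(cm), rotvec in tool axes from measured pose to tool-down pose with tool x at world yaw"
    s=s or arm.observe(); T=R.from_rotvec(s['ee_rot'])
    G=R.from_matrix(np.array([[np.cos(yaw),np.sin(yaw),0],[np.sin(yaw),-np.cos(yaw),0],[0,0,-1.]]))
    return np.round(100*T.inv().apply(np.array(p)-s['position']),2),np.round((T.inv()*G).as_rotvec(),3)
E
python3 - <<'E'
from h import *
f=lambda l:np.array(l)/6+[219.6,214.6]
r=ray('top',f([(143,500),(429,477)]),.05); g=ray('top',f([(119,460),(443,436)]),.074)
c=ray('top',f([(62,538),(517,500)]),.026)
for q in(r,g,c): d=q[0]-q[1]; print(q[:,:2],np.hypot(*d[:2]),'yaw',np.arctan2(-d[0],d[1]))
y=np.mean([np.arctan2(-(q[0]-q[1])[0],(q[0]-q[1])[1]) for q in(r,c)]); ex=np.array([np.cos(y),np.sin(y)])
o=r[:,:2].mean(0)+.075*ex; print('cutter',o,y,'hinge',o+.125*ex,'g',g[:,:2].mean(0)+.055*ex)
print(ray('top',f([(105,130),(385,108)]),.056))
print(go([.55,.10,.36],np.pi/2), go([.55,.0,.36],np.pi/2))
E
```

```text
[[0.43655349 0.24833692]
 [0.45066838 0.09423591]] 0.1547460949409224 yaw 0.09134019666567672
[[0.4568879  0.25853917]
 [0.4716095  0.0859645 ]] 0.17320145868221878 yaw 0.08509967890966012
[[0.41615422 0.2951962 ]
 [0.43963219 0.04712055]] 0.2491841571845355 yaw 0.09435929059998562
cutter [0.51828788 0.17824014] 0.09284974363283116 hinge [0.64274945 0.18982969] g [0.51901179 0.17735124]
[[0.63705366 0.27396117 0.056     ]
 [0.65082792 0.12141175 0.056     ]]
(array([ 54.57, -50.33, -11.63]), array([-1.000e-03, -1.000e-03, -1.172e+00])) (array([ 50.68, -41.12, -11.65]), array([-1.000e-03, -1.000e-03, -1.172e+00]))
```

{"fn": "jog_arm", "kwargs": {"moves": [{"fingers": -1,"xyz": [0,0,-6],"angular": [0,0,0]},{"fingers": -1,"xyz": [0,0,-12],"angular": [0,0,-0.1]},{"fingers": -1,"xyz": [60.5,-62,-13.7],"angular": [0,0,-1.265]},{"fingers": -1,"xyz": [60.5,-62,-13.7],"angular": [0,0,-1.265]},{"fingers": -1,"xyz": [60.5,-62,-13.7],"angular": [0,0,-1.265]},{"fingers": -1,"xyz": [60.5,-62,-13.7],"angular": [0,0,-1.265]},{"fingers": -1,"xyz": [60.5,-62,-13.7],"angular": [0,0,-1.265]},{"fingers": -1,"xyz": [60.5,-62,-13.7],"angular": [0,0,-1.265]},{"fingers": -1,"xyz": [60.5,-62,-13.7],"angular": [0,0,-1.265]},{"fingers": -1,"xyz": [60.5,-62,-13.7],"angular": [0,0,-1.265]},{"fingers": -1,"xyz": [60.5,-62,-13.7],"angular": [0,0,-1.265]},{"fingers": -1,"xyz": [60.5,-62,-13.7],"angular": [0,0,-1.265]}]}}

```text
clock: 1.6
position: [0.4715, 0.0073, 0.376]
ee_rot: [2.116, 2.321, -0.0]
force: [1.2, -1.2, -0.6]
width: 1.002
```

```bash
python3 - <<'E'
from h import *
s=arm.observe(); print(s['position'],s['ee_rot'],s['joints'],go([.56,.23,.38],np.pi/2+.093))
E
```

```text
[0.47145023 0.00730439 0.37598806] [ 2.11636785e+00  2.32122715e+00 -3.31470236e-04] [ 0.40892042  0.14683901 -0.61214189  1.67009635  0.08669469  1.3517694
 -0.12475567] (array([21.36, 10.87, -0.41]), array([ 0.   ,  0.   , -0.001]))
```

{"fn": "jog_arm", "kwargs": {"moves": [{"fingers": -1,"xyz": [21.4,10.9,-0.4],"angular": [0,0,0]},{"fingers": -1,"xyz": [21.4,10.9,-0.4],"angular": [0,0,0]},{"fingers": -1,"xyz": [21.4,10.9,-0.4],"angular": [0,0,0]},{"fingers": -1,"xyz": [21.4,10.9,-0.4],"angular": [0,0,0]},{"fingers": -1,"xyz": [21.4,10.9,-0.4],"angular": [0,0,0]}]}}

```text
clock: 2.22
position: [0.5593, 0.2334, 0.3785]
ee_rot: [-2.106, -2.326, 0.001]
force: [-0.4, 0.2, -0.7]
width: 0.998
```

```bash
python3 - <<'E'
from h import *
s,a=save('wrist','w0.png'); import pickle; pickle.dump(s,open('w0.pkl','wb'))
print(s['position'],s['ee_rot'],s['dq'].round(3))
P=np.array([[.643,.190,.056],[.636,.263,.056],[.65,.117,.056],[.4366,.2483,.05],[.4507,.0942,.05]])
print(proj('wrist',P,s))
E
```

```text
[0.55926518 0.23339336 0.37852491] [-2.10637184e+00 -2.32624358e+00  6.57169698e-04] [ 0.063 -0.044  0.036  0.04   0.001  0.006  0.039]
[[383.04416969 238.35132465]
 [386.02704939 177.73294514]
 [380.29387621 294.24306387]
 [216.20151424 172.86176478]
 [223.49077691 294.48363926]]
```

View pics/w0.png

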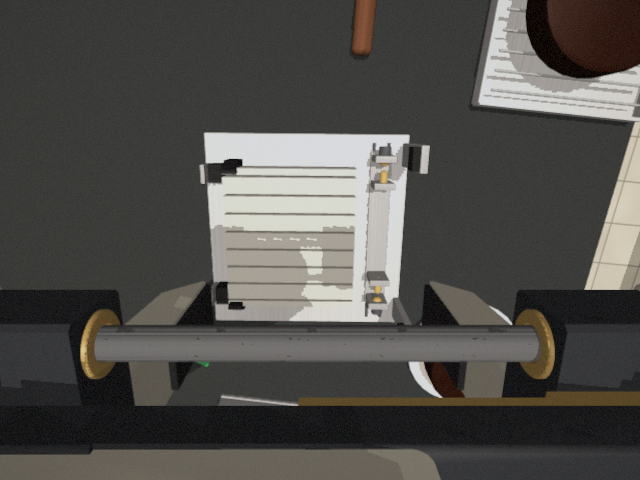

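The wrist view shows the cutter whole: rests near (213,172) and (222,292), pins (yellow) near (384,173) and (377,292) between their cheeks.

```bash
python3 - <<'E'
from h import *
a=cv2.imread('pics/w0.png')
z=lambda x0,x1,y0,y1:cv2.resize(a[y0:y1,x0:x1],None,fx=8,fy=8,interpolation=cv2.INTER_CUBIC)
cv2.imwrite('pics/c1.png',np.hstack([z(360,410,140,200),z(360,410,262,322)]))
b=a.astype(int); y=(b[:,:,2]-b[:,:,0]>60)&(b[:,:,1]-b[:,:,0]>25)
for r in((160,190),(275,305)):
  ys,xs=np.nonzero(y[r[0]:r[1],360:410]); print(len(xs),xs.min()+360,xs.max()+360,xs.mean()+360,ys.min()+r[0],ys.max()+r[0])
E
```

```text
97 380 387 383.4226804123711 163 182
77 373 381 377.1168831168831 277 301
```

View pics/c1.png

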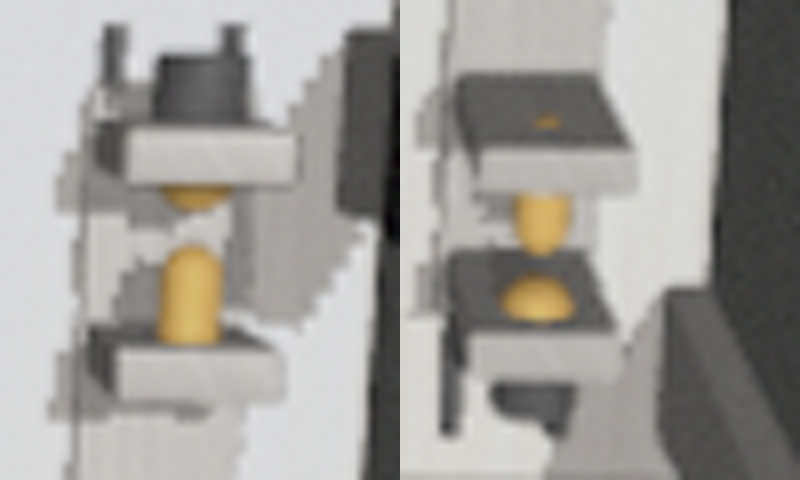

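The crop shows cheek tops as light plates, with the gap edges at rows 163.1/183.4 (left) and 286.0/303.6 (right). The pins are at columns 383.7 and 377.9.

```bash
python3 - <<'E'
from h import *
import pickle; s=pickle.load(open('w0.pkl','rb'))
P=ray('wrist',[(386,163.1),(385,183.4),(379.4,286),(378,303.6)],.068,s)
pin=ray('wrist',[(383.7,173),(377.9,290)],.056,s)
print(P,pin)
L=P[:2].mean(0);Rr=P[2:].mean(0); d=(L-Rr)[:2]; print(np.hypot(*d),np.linalg.norm(P[0]-P[1]),np.linalg.norm(P[2]-P[3]),np.arctan2(-d[0],d[1]))
d=(pin[0]-pin[1]); print('pinyaw',np.arctan2(-d[0],d[1]))
yaw=.093; ex=np.array([np.cos(yaw),np.sin(yaw)]); ey=np.array([-ex[1],ex[0]])
M=(L+Rr)[:2]/2; pm=pin.mean(0)[:2]; h=pm+ey*((M-pm)@ey); print('carriage mid',h,'vs cutter mid lateral',(h-[.64275,.18983])@ey)
# base front edge corners + rests here
r=ray('wrist',[(213,172),(222,292)],.05,s);print(r)
o=np.array([.5183,.1782]); print([ (q[:2]-o)@np.c_[ex,ey] for q in (L,Rr,*pin)])
# rack approach
print('rack red', go([.496,-.2067,.36],np.pi/2-.04))
E
```

```text
[[0.63142217 0.28029347 0.068     ]
 [0.6335874  0.25757987 0.068     ]
 [0.64483436 0.13253462 0.068     ]
 [0.6463894  0.10914566 0.068     ]] [[0.63250824 0.26815643 0.056     ]
 [0.64617477 0.12242189 0.056     ]]
0.14867541240988053 0.02281656818967454 0.023440598334917552 0.0882737490072431
pinyaw 0.09350340080301531
carriage mid [0.63937612 0.19491805] vs cutter mid lateral 0.005379378744666471
[[0.43280394 0.248935   0.05      ]
 [0.44867195 0.09744719 0.05      ]]
[array([0.12213761, 0.07973882]), array([ 0.12143494, -0.06893493]), array([0.1220686 , 0.07896163]), array([ 0.12214229, -0.06741229])]
rack red (array([-42.94, -10.53,   1.88]), array([-0.002, -0.   ,  0.136]))
```

{"fn": "jog_arm", "kwargs": {"moves": [{"fingers": -1,"xyz": [-42.9,-10.5,0],"angular": [0,0,0.135]},{"fingers": -1,"xyz": [-42.9,-10.5,0],"angular": [0,0,0.135]},{"fingers": -1,"xyz": [-42.9,-10.5,0],"angular": [0,0,0.135]},{"fingers": -1,"xyz": [-42.9,-10.5,0],"angular": [0,0,0.135]},{"fingers": -1,"xyz": [-42.9,-10.5,0],"angular": [0,0,0.135]},{"fingers": -1,"xyz": [-42.9,-10.5,0],"angular": [0,0,0.135]},{"fingers": -1,"xyz": [-42.9,-10.5,0],"angular": [0,0,0.135]},{"fingers": -1,"xyz": [-42.9,-10.5,0],"angular": [0,0,0.135]},{"fingers": -1,"xyz": [-42.9,-10.5,0],"angular": [0,0,0.135]}]}}

```text
clock: 3.4
position: [0.4942, -0.2089, 0.38]
ee_rot: [-2.27, -2.171, 0.0]
force: [0.8, -0.5, 0.0]
width: 0.998
```

```bash
python3 - <<'E'
from h import *
s,a=save('wrist','w1.png'); print(s['position'],s['ee_rot'],s['dq'].round(2))
hsv=cv2.cvtColor(a[:,:,::-1].copy(),cv2.COLOR_BGR2HSV)
m=cv2.inRange(hsv,(0,150,80),(6,255,255))|cv2.inRange(hsv,(174,150,80),(180,255,255))
n,l,st,c=cv2.connectedComponentsWithStats(m)
for i in range(1,n):
  if st[i,4]>60: print(st[i],c[i])
i=1+np.argmax(st[1:,4]); ys,xs=np.nonzero(l==i); r=cv2.minAreaRect(np.c_[xs,ys].astype(np.float32)); print(r)
print(ray('wrist',cv2.boxPoints(r),.269,s))
print(proj('wrist',[[.498,-.1525,.269],[.494,-.261,.269]],s))
print(go([.496,-.2067,.267],np.pi/2-.04))
E
```

```text
[ 0.49418642 -0.20892931  0.38000763] [-2.27041511e+00 -2.17109233e+00  3.76528348e-04] [-0.04 -0.01 -0.03 -0.   -0.01 -0.   -0.01]
[ 308  163   19  162 2687] [317.38742092 242.55303312]
((317.4346008300781, 243.4864501953125), (161.0845489501953, 17.259056091308594), 89.16968536376953)
[[ 0.49008297 -0.15545073  0.269     ]
 [ 0.50094746 -0.15578607  0.269     ]
 [ 0.49814327 -0.26747378  0.269     ]
 [ 0.48596805 -0.26711781  0.269     ]]
[[319.99477501 157.72061162]
 [320.9744162  315.76486598]]
(array([ 0.1 ,  0.13, 11.31]), array([ 0.   , -0.   , -0.002]))
```

View pics/w1.png

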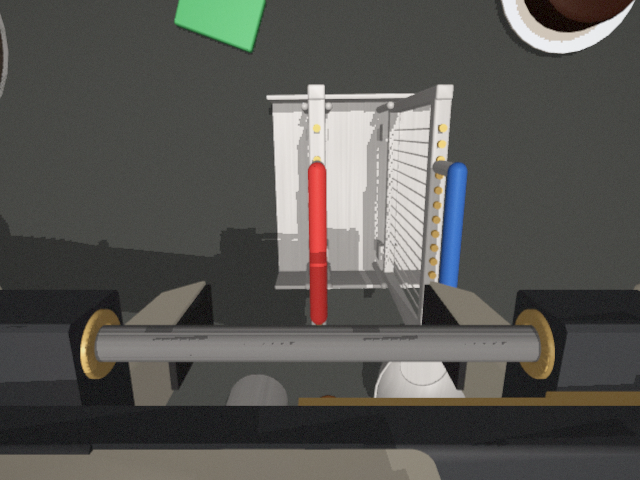

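The red bar is centred in the image at column 317, rows 163–325 (its lower end hidden by the gripper rod), with the crossbar end at row 86. Blue is clear at column 455.

{"fn": "jog_arm", "kwargs": {"moves": [{"fingers": -1,"xyz": [0.3,0,5],"angular": [0,0,0]},{"fingers": -1,"xyz": [0.3,0,9],"angular": [0,0,0]},{"fingers": -1,"xyz": [0.3,0,11.3],"angular": [0,0,0]},{"fingers": -1,"xyz": [0.3,0,11.3],"angular": [0,0,0]},{"fingers": 1,"xyz": [0.3,0,11.3],"angular": [0,0,0]},{"fingers": 1,"xyz": [0.3,0,11.3],"angular": [0,0,0]},{"fingers": 1,"xyz": [0.3,0,11.3],"angular": [0,0,0]},{"fingers": 1,"xyz": [0.3,0,11.3],"angular": [0,0,0]},{"fingers": 1,"xyz": [0.3,0,11.3],"angular": [0,0,0]},{"fingers": 1,"xyz": [0.3,0,11.3],"angular": [0,0,0]}], "grip_force": 20}}

```text
clock: 4.7
position: [0.4953, -0.2051, 0.267]
ee_rot: [-2.268, -2.174, 0.0]
force: [0.7, 0.0, 0.3]
width: 0.398
```

```bash
python3 - <<'E'
from h import *
import cv2
s=arm.observe(); print(s['position'],s['force'],s['width'],s['ft_torque'])
s1=dict(position=np.array([.49419,-.20893,.38]),ee_rot=np.array([-2.27041511e+00,-2.17109233e+00,3.76528348e-04]))
print(ray('wrist',[(317,86)],.23,s1), ray('wrist',[(317,86)],.218,s1))
E
```

```text
[ 0.49526095 -0.20512208  0.26699598] [0.73730902 0.00763433 0.25077316] 0.39831184191388286 [-0.02691004 -0.05310231  0.01979487]
[[ 0.49820736 -0.10618489  0.23      ]] [[ 0.49826265 -0.10489288  0.218     ]]
```

{"fn": "jog_arm", "kwargs": {"moves": [{"fingers": 1,"xyz": [0,0,0],"angular": [0,0,0]},{"fingers": 1,"xyz": [0,0,0],"angular": [0,0,0]},{"fingers": 1,"xyz": [0,0,0],"angular": [0,0,0]},{"fingers": 1,"xyz": [0,0,0],"angular": [0,0,0]},{"fingers": 1,"xyz": [0,0,0],"angular": [0,0,0]}], "grip_force": 20}}

```text
clock: 5.32
position: [0.4953, -0.2051, 0.2669]
ee_rot: [-2.268, -2.174, 0.0]
force: [0.2, -0.1, -0.3]
width: 0.122
```

{"fn": "jog_arm", "kwargs": {"moves": [{"fingers": 1,"xyz": [0,0,-1],"angular": [0,0,0]},{"fingers": 1,"xyz": [0,0,-3],"angular": [0,0,0]},{"fingers": 1,"xyz": [0,0,-5.5],"angular": [0,0,0]},{"fingers": 1,"xyz": [0,0,-8],"angular": [0,0,0]},{"fingers": 1,"xyz": [0,0,-10.5],"angular": [0,0,0]},{"fingers": 1,"xyz": [0,0,-12.5],"angular": [0,0,0]},{"fingers": 1,"xyz": [0,0,-13.5],"angular": [0,0,0]},{"fingers": 1,"xyz": [0,0,-13.5],"angular": [0,0,0]},{"fingers": 1,"xyz": [0,0,-13.5],"angular": [0,0,0]}]}}

```text
clock: 6.45
position: [0.4948, -0.205, 0.401]
ee_rot: [-2.267, -2.173, 0.001]
force: [-0.8, 0.3, -7.2]
width: 0.123
```

```bash
python3 - <<'E'
from h import *
s,a=save('wrist','w2.png'); print(s['position'],s['ee_rot'],s['force'],s['ft_torque'],s['width'])
import pickle; pickle.dump(s,open('w2.pkl','wb'))
T=R.from_rotvec(s['ee_rot'])
F=lambda p: s['position']+T.apply(np.array(p))   # tool pts: x along frame y
# expected: bar end, crossbar ends, knuckles, if centred
for n,p in dict(bar=(.05,0,-.002),xbar=(.106,0,.043-.006),rail_b=(.106,0,.22),kn=(.0735,0,.243)).items(): print(n,proj('wrist',F(p),s))
print(go([.635,.195,.40],np.pi/2+.093))
E
```

```text
[ 0.4948251  -0.20501205  0.40097651] [-2.26651869e+00 -2.17317218e+00  1.27728123e-03] [-0.79574726  0.2771342  -7.18098831] [ 0.02571619 -0.08413742 -0.00385809] 0.12268236061104341
bar [[318.5950778  195.74911858]]
xbar [[318.3021461   46.20067242]]
rail_b [[317.61606451  91.43689912]]
kn [[317.58082588 130.81592625]]
(array([40.56, 12.32,  0.09]), array([-0.002, -0.001, -0.135]))
```

View pics/w2.png

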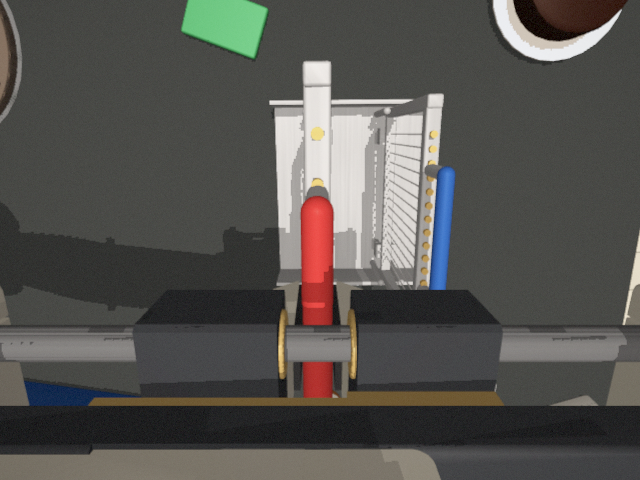

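The frame hangs plumb under the jaws: crossbar end at row 64, bar end at row 197, wire pins at rows 133 and 183.

```bash
python3 - <<'E'
from h import *
import pickle; s=pickle.load(open('w2.pkl','rb')); T=R.from_rotvec(s['ee_rot'])
for uv,z in(((317,64),.037),((317,84),.037),((317,64),.05),((317,197),-.002),((317,133),.037),((317,183),.037)):
  P=ray('wrist',[uv],s['position'][2]-z,s)[0]; print(uv,z,T.inv().apply(P-s['position']).round(4))
E
```

```text
(317, 64) 0.037 [ 0.0992 -0.0005  0.0371]
(317, 84) 0.037 [ 0.0914 -0.0005  0.037 ]
(317, 64) 0.05 [ 0.1013 -0.0005  0.0501]
(317, 197) -0.002 [ 0.0495 -0.0006 -0.002 ]
(317, 133) 0.037 [ 0.0715 -0.0006  0.037 ]
(317, 183) 0.037 [ 0.0498 -0.0006  0.037 ]
```

{"fn": "jog_arm", "kwargs": {"moves": [{"fingers": 1,"xyz": [3,0,0],"angular": [0,0,0]},{"fingers": 1,"xyz": [8,0,0],"angular": [0,0,0]},{"fingers": 1,"xyz": [14,0,0],"angular": [0,0,-0.02]},{"fingers": 1,"xyz": [20,0,0],"angular": [0,0,-0.04]},{"fingers": 1,"xyz": [26,0.5,0],"angular": [0,0,-0.07]},{"fingers": 1,"xyz": [31,2,0],"angular": [0,0,-0.1]},{"fingers": 1,"xyz": [35,4.5,0],"angular": [0,0,-0.135]},{"fingers": 1,"xyz": [38,7,0],"angular": [0,0,-0.135]},{"fingers": 1,"xyz": [40,9.5,0],"angular": [0,0,-0.135]},{"fingers": 1,"xyz": [41.1,11.5,0],"angular": [0,0,-0.135]},{"fingers": 1,"xyz": [41.1,12.5,0],"angular": [0,0,-0.135]},{"fingers": 1,"xyz": [41.1,12.7,0],"angular": [0,0,-0.135]}]}}

```text
clock: 8.0
position: [0.6398, 0.1993, 0.4011]
ee_rot: [-2.117, -2.321, 0.002]
force: [0.5, -1.2, -6.4]
width: 0.124
```

{"fn": "jog_arm", "kwargs": {"moves": [{"fingers": 1,"xyz": [0,0,0],"angular": [0,0,0]},{"fingers": 1,"xyz": [0,0,0],"angular": [0,0,0]},{"fingers": 1,"xyz": [0,0,0],"angular": [0,0,0]}]}}

```text
clock: 8.38
position: [0.6391, 0.2, 0.4025]
ee_rot: [2.116, 2.322, 0.001]
force: [-0.0, 0.2, -6.5]
width: 0.125
```

```bash
python3 - <<'E'
from h import *
s,a=save('wrist','w3.png'); _,b=save('scene','s3.png'); print(s['position'],s['ee_rot'],s['force'],s['ft_torque'],s['width'])
import pickle; pickle.dump(s,open('w3.pkl','wb'))
print(go([.639,.200,.337],np.pi/2+.093))
cv2.imwrite('pics/v3.png',np.hstack([a[0:360,180:460],cv2.resize(b[120:330,240:460],None,fx=1.714,fy=1.714)])[:,:,::-1])
E
```

```text
[0.63913208 0.20003598 0.4024656 ] [2.11565691e+00 2.32179629e+00 5.90969417e-04] [-0.04002847  0.16283511 -6.54739505] [-0.0363573  -0.06755014  0.0001063 ] 0.12462661963469392
(array([ 0.01, -0.03,  6.53]), array([ 0.,  0., -0.]))
```

View pics/v3.png

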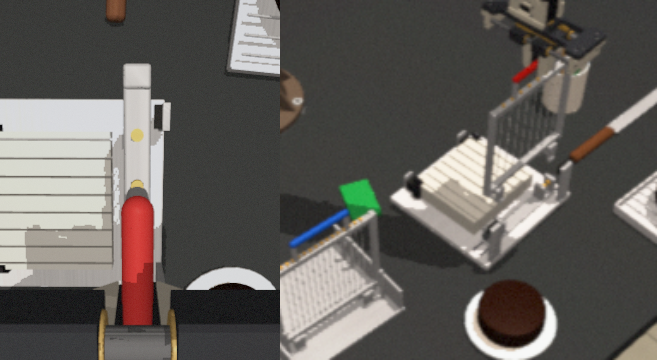

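The frame hangs upright above the hinge, clear of everything; the wire pins and crossbar look as before.

{"fn": "jog_arm", "kwargs": {"moves": [{"fingers": 1,"xyz": [0,0,2],"angular": [0,0,0]},{"fingers": 1,"xyz": [0,0,4],"angular": [0,0,0]},{"fingers": 1,"xyz": [0,0,5.5],"angular": [0,0,0]},{"fingers": 1,"xyz": [0,0,6.5],"angular": [0,0,0]},{"fingers": 1,"xyz": [0,0,6.8],"angular": [0,0,0]},{"fingers": 1,"xyz": [0,0,7.1],"angular": [0,0,0]},{"fingers": 1,"xyz": [0,0,7.4],"angular": [0,0,0]},{"fingers": 1,"xyz": [0,0,7.4],"angular": [0,0,0]}]}}

```text
clock: 9.48
position: [0.64, 0.2001, 0.329]
ee_rot: [2.116, 2.321, 0.002]
force: [-0.8, -1.5, -0.6]
width: 0.119
```

```bash
python3 - <<'E'
from h import *
s=arm.observe(); print(s['position'],s['force'],s['ft_torque'],go([.639,.200,.31],np.pi/2+.093))
E
```

```text
[0.63998432 0.20010927 0.32899654] [-0.83652667 -1.50635474 -0.6044334 ] [-0.27337986 -0.14712321 -0.01668113] (array([-0. , -0.1,  1.9]), array([ 0.002, -0.   , -0.001]))
```

{"fn": "jog_arm", "kwargs": {"moves": [{"fingers": 1,"xyz": [0,0,0.1],"angular": [0,0,0]},{"fingers": 1,"xyz": [-0.1,0,0.1],"angular": [0,0,0]},{"fingers": 1,"xyz": [-0.1,0,0.1],"angular": [0,0,0]}]}}

```text
clock: 9.85
position: [0.6401, 0.1989, 0.328]
ee_rot: [2.116, 2.321, 0.002]
force: [-0.1, -2.7, 5.6]
width: 0.118
```

```bash
python3 - <<'E'
from h import *
s=arm.observe(); print(s['position'],s['force'],s['ft_torque'])
E
```

```text
[0.6400765  0.19894239 0.32795127] [-0.14870259 -2.73820246  5.63301852] [-0.54348157 -0.16597335  0.03592484]
```

{"fn": "jog_arm", "kwargs": {"moves": [{"fingers": 1,"xyz": [0,0,-0.08],"angular": [0,0,0]},{"fingers": 1,"xyz": [-0.1,0,-0.07],"angular": [0,0,0]},{"fingers": 1,"xyz": [-0.1,0,-0.07],"angular": [0,0,0]}]}}

```text
clock: 10.22
position: [0.6398, 0.198, 0.3279]
ee_rot: [2.116, 2.322, 0.0]
force: [0.7, -3.0, 4.1]
width: 0.121
```

{"fn": "jog_arm", "kwargs": {"moves": [{"fingers": 1,"xyz": [-0.05,0,0],"angular": [0,0,0]},{"fingers": 1,"xyz": [-0.1,0,0],"angular": [0,0,0]},{"fingers": 1,"xyz": [-0.1,0,0],"angular": [0,0,0]}]}}

```text
clock: 10.6
position: [0.6397, 0.1971, 0.3277]
ee_rot: [2.116, 2.322, -0.0]
force: [-0.7, -2.7, 5.0]
width: 0.122
```

```bash
python3 - <<'E'
from h import *
s=arm.observe(); print(s['position'],s['force'],s['ft_torque'])
E
```

```text
[0.63974004 0.19713826 0.32766639] [-0.67950513 -2.70006407  4.97756673] [-0.44333185 -0.14937942  0.01817267]
```

{"fn": "jog_arm", "kwargs": {"moves": [{"fingers": 1,"xyz": [0,0,-0.3],"angular": [0,0,0]},{"fingers": 1,"xyz": [0,0,-0.4],"angular": [0,0,0]},{"fingers": 1,"xyz": [0,0,-0.4],"angular": [0,0,0]},{"fingers": 1,"xyz": [0,0,-0.4],"angular": [0,0,0]}]}}

```text
clock: 11.1
position: [0.6395, 0.1973, 0.3311]
ee_rot: [-2.115, -2.322, 0.001]
force: [0.3, 0.6, -6.7]
width: 0.127
```

```bash
python3 - <<'E'
from h import *
s,a=save('wrist','w4.png'); _,b=save('scene','s4.png'); print(s['position'],s['force'],s['ft_torque'])
import pickle; pickle.dump(s,open('w4.pkl','wb'))
P=[[.632,.268,.068],[.6455,.121,.068]]; uv=proj('scene',P).astype(int); print(uv)
t=[cv2.resize(b[v-30:v+30,u-35:u+35],None,fx=5.7,fy=5.7,interpolation=cv2.INTER_CUBIC) for u,v in uv]
cv2.imwrite('pics/v4.png',np.hstack(t)[:,:,::-1])
E
```

```text
[0.63951917 0.19726352 0.3311254 ] [ 0.27682311  0.64079954 -6.72247704] [ 0.07347349 -0.14587609  0.04853235]
[[393 225]
 [364 250]]
```

View pics/v4.png

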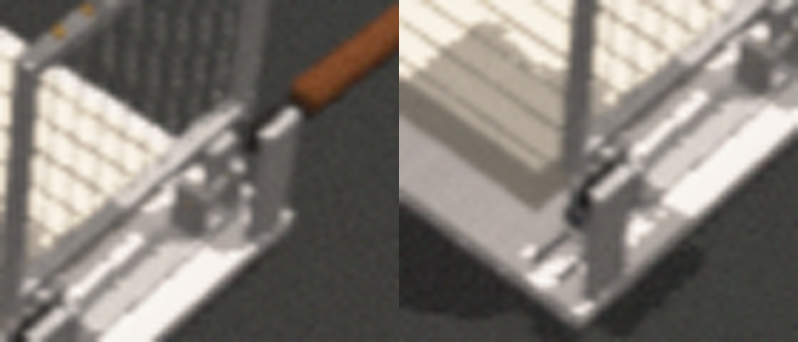

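{"fn": "jog_arm", "kwargs": {"moves": [{"fingers": 1,"xyz": [-0.2,0,0],"angular": [0,0,0]},{"fingers": 1,"xyz": [-0.2,0,0.2],"angular": [0,0,0]},{"fingers": 1,"xyz": [-0.2,0,0.35],"angular": [0,0,0]},{"fingers": 1,"xyz": [-0.2,0,0.35],"angular": [0,0,0]}]}}

```text
clock: 11.7
position: [0.6406, 0.195, 0.3294]
ee_rot: [2.116, 2.32, 0.003]
force: [0.7, -2.5, 3.9]
width: 0.121
```

```bash
python3 - <<'E'
from h import *
s=arm.observe(); print(s['position'],s['force'],s['ft_torque'])
E
```

```text
[0.6405553  0.19504992 0.32939689] [ 0.69278415 -2.53811541  3.8621327 ] [-0.50772007 -0.20869456 -0.02706579]
```

{"fn": "jog_arm", "kwargs": {"moves": [{"fingers": 1,"xyz": [0,0,-0.4],"angular": [0,0,0]},{"fingers": 1,"xyz": [0.35,0,-0.4],"angular": [0,0,0]},{"fingers": 1,"xyz": [0.7,0,-0.4],"angular": [0,0,0]},{"fingers": 1,"xyz": [0.7,0,-0.2],"angular": [0,0,0]},{"fingers": 1,"xyz": [0.7,0,0],"angular": [0,0,0]},{"fingers": 1,"xyz": [0.7,0,0],"angular": [0,0,0]}]}}

```text
clock: 12.45
position: [0.6392, 0.2019, 0.3277]
ee_rot: [-2.116, -2.322, 0.001]
force: [-0.1, 0.2, -7.1]
width: 0.12
```

```bash
python3 - <<'E'
from h import *
s=arm.observe(); print(s['position'],s['force'],s['ft_torque'])
E
```

```text
[0.6391985  0.20190933 0.32773893] [-0.10053602  0.19663554 -7.1020282 ] [ 0.07484349 -0.0734259   0.01391494]
```

{"fn": "jog_arm", "kwargs": {"moves": [{"fingers": 1,"xyz": [0,0,0.2],"angular": [0,0,0]},{"fingers": 1,"xyz": [0,0,0.4],"angular": [0,0,0]},{"fingers": 1,"xyz": [0,0,0.6],"angular": [0,0,0]},{"fingers": 1,"xyz": [0,0,0.6],"angular": [0,0,0]}]}}

```text
clock: 12.95
position: [0.6392, 0.2021, 0.3219]
ee_rot: [-2.116, -2.322, 0.001]
force: [-0.3, -0.5, -6.2]
width: 0.124
```

```bash
python3 - <<'E'
from h import *
s=arm.observe(); print(s['position'],s['force'],s['ft_torque'])
E
```

```text
[0.63919672 0.20209102 0.3219356 ] [-0.34017822 -0.52800344 -6.21106265] [ 0.05751424 -0.08255111 -0.00938563]
```

In the gap, both knuckles. Continue down.

{"fn": "jog_arm", "kwargs": {"moves": [{"fingers": 1,"xyz": [0,0,0.2],"angular": [0,0,0]},{"fingers": 1,"xyz": [0,0,0.4],"angular": [0,0,0]},{"fingers": 1,"xyz": [0,0,0.6],"angular": [0,0,0]},{"fingers": 1,"xyz": [0,0,0.6],"angular": [0,0,0]}]}}

```text
clock: 13.45
position: [0.6393, 0.2023, 0.3163]
ee_rot: [2.116, 2.322, 0.0]
force: [0.5, 0.6, -4.9]
width: 0.124
```

```bash
python3 - <<'E'
from h import *
s=arm.observe(); print(s['position'],s['force'],s['ft_torque'])
E
```

```text
[0.63928078 0.20233586 0.31627942] [ 0.51790575  0.59667534 -4.93802146] [ 0.09464039 -0.08237332 -0.03875511]
```

{"fn": "jog_arm", "kwargs": {"moves": [{"fingers": 1,"xyz": [0,0,0.2],"angular": [0,0,0]},{"fingers": 1,"xyz": [0,0,0.4],"angular": [0,0,0]},{"fingers": 1,"xyz": [0,0,0.6],"angular": [0,0,0]},{"fingers": 1,"xyz": [0,0,0.8],"angular": [0,0,0]},{"fingers": 1,"xyz": [0,0,0.8],"angular": [0,0,0]}]}}

```text
clock: 14.08
position: [0.6393, 0.2025, 0.3084]
ee_rot: [-2.116, -2.322, -0.001]
force: [-0.6, 1.5, 2.8]
width: 0.124
```

```bash
python3 - <<'E'
from h import *
s=arm.observe(); print(s['position'],s['force'],s['ft_torque'])
E
```

```text
[0.6393036  0.20249852 0.30836751] [-0.59720115  1.53841287  2.8213128 ] [ 0.31976523 -0.1301852  -0.03456392]
```

{"fn": "jog_arm", "kwargs": {"moves": [{"fingers": 1,"xyz": [0,0,0.2],"angular": [0,0,0]},{"fingers": 1,"xyz": [0,0,0.4],"angular": [0,0,0]},{"fingers": 1,"xyz": [0,0,0.5],"angular": [0,0,0]},{"fingers": 1,"xyz": [0,0,0.6],"angular": [0,0,0]},{"fingers": 1,"xyz": [0,0,0.6],"angular": [0,0,0]}]}}

```text
clock: 14.7
position: [0.6389, 0.2018, 0.3012]
ee_rot: [-2.115, -2.322, 0.003]
force: [0.6, 0.0, -11.5]
width: 0.125
```

```bash
python3 - <<'E'
from h import *
s=arm.observe(); print(s['position'],s['force'],s['ft_torque'])
E
```

```text
[0.63892182 0.20175682 0.30115294] [  0.59431907   0.02885255 -11.48394739] [-0.02428931 -0.08787215 -0.02579755]
```

{"fn": "jog_arm", "kwargs": {"moves": [{"fingers": 1,"xyz": [0,0,0.1],"angular": [0,0,0]},{"fingers": 1,"xyz": [0,0,0.2],"angular": [0,0,0]},{"fingers": 1,"xyz": [0,0,0.25],"angular": [0,0,0]},{"fingers": 1,"xyz": [0,0,0.25],"angular": [0,0,0]}]}}

```text
clock: 15.2
position: [0.6393, 0.2023, 0.2999]
ee_rot: [2.116, 2.322, 0.0]
force: [0.1, -0.5, -6.7]
width: 0.124
```

```bash
python3 - <<'E'
from h import *
s=arm.observe(); print(s['position'],s['force'],s['ft_torque'])
E
```

```text
[0.63931207 0.20230186 0.29987418] [ 0.11844755 -0.47831748 -6.65574985] [ 0.06076554 -0.10422996 -0.02873555]
```

{"fn": "jog_arm", "kwargs": {"moves": [{"fingers": 1,"xyz": [0,0,0.1],"angular": [0,0,0]},{"fingers": 1,"xyz": [0,0,0.15],"angular": [0,0,0]},{"fingers": 1,"xyz": [0,0,0.15],"angular": [0,0,0]}]}}

```text
clock: 15.58
position: [0.6398, 0.2021, 0.2992]
ee_rot: [2.116, 2.321, 0.002]
force: [0.1, -2.8, 3.6]
width: 0.12
```

```bash
python3 - <<'E'
from h import *
s=arm.observe(); print(s['position'],s['force'],s['ft_torque'])
E
```

```text
[0.63984472 0.20205699 0.29921845] [ 0.12110638 -2.76980556  3.62967208] [-0.45467535 -0.12964512 -0.01800446]
```

{"fn": "jog_arm", "kwargs": {"moves": [{"fingers": 1,"xyz": [0,0,0.06],"angular": [0,0,0]},{"fingers": 1,"xyz": [0,0,0.06],"angular": [0,0,0]},{"fingers": 1,"xyz": [0,0,0],"angular": [0,0,0]},{"fingers": 1,"xyz": [0,0,-0.1],"angular": [0,0,0]},{"fingers": 1,"xyz": [0,0,-0.2],"angular": [0,0,0]},{"fingers": 1,"xyz": [0,0,-0.2],"angular": [0,0,0]}]}}

```text
clock: 16.32
position: [0.6389, 0.2023, 0.2995]
ee_rot: [-2.115, -2.322, 0.002]
force: [-0.5, -0.5, -3.0]
width: 0.121
```

```bash
python3 - <<'E'
from h import *
s=arm.observe(); print(s['position'],s['force'],s['ft_torque'],s['width'])
E
```

```text
[0.63891555 0.20225931 0.2995234 ] [-0.47203497 -0.50865675 -3.03540841] [-0.15423197 -0.12076406 -0.01622497] 0.12096944753846048
```

```bash
python3 - <<'E'
from h import *
import pickle; s=pickle.load(open('w0.pkl','rb')); g=cv2.imread('pics/w0.png',0).astype(float)
from scipy.signal import find_peaks
yaw=.093; ex=np.array([np.cos(yaw),np.sin(yaw)]); ey=np.array([-ex[1],ex[0]]); h=np.array([.63938,.19492])
for c in(245,340):
  p=g[155:318,c-5:c+5].mean(1); k,_=find_peaks(-p,prominence=12); q=ray('wrist',np.c_[np.full(len(k),c),k+155],.0615,s)
  print(c,k+155,(1000*(q[:,:2]-h)@ey).round(1))
# base side edges z .026
for c in(300,):
  p=g[115:318,c-3:c+3].mean(1); i=np.argmax(np.diff(p[:40])); q=ray('wrist',[(c,115+i+.5)],.026,s); print('edge',115+i,(1000*(q[:,:2]-h)@ey))
E
```

```text
245 [166 176 195 213 231 249 266 283 299 307] [ 81.1  69.7  47.6  26.2   4.3 -18.2 -40.  -62.3 -83.8 -94.8]
340 [167 177 195 214 232 250 267 284 300] [ 80.6  69.2  48.3  25.7   3.8 -18.7 -40.5 -62.9 -84.4]
edge 132 [118.57924845]
```

{"fn": "jog_arm", "kwargs": {"moves": [{"fingers": 1,"xyz": [-0.1,0,0],"angular": [0,0,0]},{"fingers": 1,"xyz": [-0.2,0,0],"angular": [0,0,0]},{"fingers": 1,"xyz": [-0.3,0,0],"angular": [0,0,0]},{"fingers": 1,"xyz": [-0.4,0,0],"angular": [0,0,0]},{"fingers": 1,"xyz": [-0.4,0,0],"angular": [0,0,0]}]}}

```text
clock: 16.95
position: [0.6396, 0.1984, 0.3003]
ee_rot: [-2.116, -2.322, -0.001]
force: [0.7, 1.8, -4.1]
width: 0.126
```

```bash
python3 - <<'E'
from h import *
s=arm.observe(); print(s['position'],s['force'],s['ft_torque'],s['width'])
E
```

```text
[0.63963422 0.1984147  0.30027655] [ 0.66439306  1.76402822 -4.06667727] [ 0.47952108 -0.07580298 -0.02198284] 0.12573346741013916
```

{"fn": "jog_arm", "kwargs": {"moves": [{"fingers": 1,"xyz": [-0.1,0,0],"angular": [0,0,0]},{"fingers": 1,"xyz": [-0.2,0,0],"angular": [0,0,0]},{"fingers": 1,"xyz": [-0.3,0,0],"angular": [0,0,0]},{"fingers": 1,"xyz": [-0.38,0,0],"angular": [0,0,0]},{"fingers": 1,"xyz": [-0.38,0,0],"angular": [0,0,0]}]}}

```text
clock: 17.58
position: [0.6401, 0.1943, 0.3003]
ee_rot: [2.116, 2.322, 0.0]
force: [0.9, 1.7, -3.9]
width: 0.127
```

```bash
python3 - <<'E'
from h import *
s=arm.observe(); p=s['position'];print(p,s['force'],s['ft_torque'],s['width'])
yaw=.093; 
T=R.from_rotvec(s['ee_rot']); exw=np.array([np.cos(yaw),np.sin(yaw),0])
for r in (.2435,.245):
 for t in np.deg2rad([0,2,5,10,15,20,26,32,38,44,50,56,62,68,74,78,82,85,87,88.5,90]):
  d=exw*(-r*np.sin(t))+np.array([0,0,r*np.cos(t)-r]); print(int(np.rad2deg(t)),(100*T.inv().apply(d)).round(2)) if r==.2435 or t>1.5 else 0
E
```

```text
[0.64010104 0.19428432 0.30028391] [ 0.92990782  1.67013168 -3.87593047] [ 0.5583954  -0.04065487  0.00651114] 0.1266780147058608
0 [0. 0. 0.]
2 [-0.   -0.85  0.01]
5 [-0.   -2.12  0.09]
10 [-0.   -4.23  0.37]
14 [-0.   -6.3   0.83]
20 [-0.   -8.33  1.47]
26 [ -0.   -10.67   2.46]
32 [ -0.  -12.9   3.7]
38 [ -0.   -14.99   5.16]
44 [ -0.   -16.92   6.83]
50 [ -0.   -18.66   8.69]
56 [ -0.   -20.19  10.73]
62 [-1.000e-02 -2.150e+01  1.291e+01]
68 [-1.000e-02 -2.258e+01  1.522e+01]
74 [-1.000e-02 -2.341e+01  1.763e+01]
78 [-1.000e-02 -2.382e+01  1.928e+01]
82 [-1.000e-02 -2.412e+01  2.096e+01]
85 [-1.000e-02 -2.426e+01  2.222e+01]
87 [ -0.   -24.32  23.07]
88 [ -0.   -24.35  23.71]
90 [ -0.   -24.36  24.34]
87 [-1.000e-02 -2.447e+01  2.321e+01]
88 [ -0.   -24.5   23.85]
90 [ -0.   -24.51  24.49]
```

{"fn": "jog_arm", "kwargs": {"moves": [{"fingers": 1,"xyz": [0,-0.86,0.01],"angular": [0,0,0]},{"fingers": 1,"xyz": [0,-2.14,0.09],"angular": [0,0,0]},{"fingers": 1,"xyz": [0,-3.41,0.24],"angular": [0,0,0]},{"fingers": 1,"xyz": [0,-4.67,0.45],"angular": [0,0,0]},{"fingers": 1,"xyz": [0,-5.93,0.73],"angular": [0,0,0]},{"fingers": 1,"xyz": [0,-7.16,1.07],"angular": [0,0,0]},{"fingers": 1,"xyz": [0,-8.38,1.48],"angular": [0,0,0]},{"fingers": 1,"xyz": [0,-8.38,1.48],"angular": [0,0,0]}]}}

```text
clock: 18.58
position: [0.5555, 0.1865, 0.2852]
ee_rot: [-2.115, -2.323, 0.002]
force: [-1.6, 2.2, 0.3]
width: 0.122
```

```bash
cat >> h.py <<'E'
def st():
    s=arm.observe(); p=s['position']; f=s['force']; yaw=.093
    ex=np.array([np.cos(yaw),np.sin(yaw),0]); d=p+[0,0,.002]-[.6401,.1943,.0573]; a,b=d@ex,d[2]; r=np.hypot(a,b); th=np.arctan2(-a,b)
    u=(a*ex+[0,0,b])/r; t=-np.cos(th)*ex-np.array([0,0,np.sin(th)])
    print(p.round(4),'th',np.rad2deg(th).round(1),'r',r.round(4),'F',f.round(1),'Frad(+=compress)',(f@u).round(2),'Ftan(+ fold dir)',(f@t).round(2),'lat',(f@[-np.sin(yaw),np.cos(yaw),0]).round(2),'M',s['ft_torque'].round(2),s['width'].round(3))
    return s
E
python3 -c "
from h import *
st()"
```

```text
Traceback (most recent call last):
  File "h.py", line 29, in st
    print(p.round(4),'th',np.rad2deg(th).round(1),'r',r.round(4),'F',f.round(1),'Frad(+=compress)',(f@u).round(2),'Ftan(+ fold dir)',(f@t).round(2),'lat',(f@[-np.sin(yaw),np.cos(yaw),0]).round(2),'M',s['ft_torque'].round(2),s['width'].round(3))
                                                                                                                                                                                                                                ^^^^^^^^^^^^^^^^
AttributeError: 'float' object has no attribute 'round'
```

{"fn": "jog_arm", "kwargs": {"moves": [{"fingers": 1,"xyz": [0,-1.59,0.64],"angular": [0,0,0]},{"fingers": 1,"xyz": [0,-3.12,1.39],"angular": [0,0,0]},{"fingers": 1,"xyz": [0,-4.6,2.24],"angular": [0,0,0]},{"fingers": 1,"xyz": [0,-6.02,3.2],"angular": [0,0,0]},{"fingers": 1,"xyz": [0,-7.37,4.25],"angular": [0,0,0]},{"fingers": 1,"xyz": [0,-8.64,5.4],"angular": [0,0,0]},{"fingers": 1,"xyz": [0,-8.64,5.4],"angular": [0,0,0]}]}}

```text
clock: 19.45
position: [0.4697, 0.1781, 0.2307]
ee_rot: [-2.115, -2.322, 0.003]
force: [-2.0, 0.3, 0.0]
width: 0.119
```

```bash
sed -i "s/s\['width'\].round(3)/round(s['width'],3)/" h.py
python3 -c "
from h import *
st()"
```

```text
[0.4697 0.1781 0.2307] th 44.3 r 0.2451 F [-2.   0.3  0. ] Frad(+=compress) 1.37 Ftan(+ fold dir) 1.37 lat 0.46 M [ 0.28  0.38 -0.06] 0.119
```

{"fn": "jog_arm", "kwargs": {"moves": [{"fingers": 1,"xyz": [0,-1.19,1.23],"angular": [0,0,0]},{"fingers": 1,"xyz": [0,-2.29,2.54],"angular": [0,0,0]},{"fingers": 1,"xyz": [0,-3.29,3.92],"angular": [0,0,0]},{"fingers": 1,"xyz": [0,-4.2,5.37],"angular": [0,0,0]},{"fingers": 1,"xyz": [0,-5.0,6.88],"angular": [0,0,0]},{"fingers": 1,"xyz": [0,-5.7,8.44],"angular": [0,0,0]},{"fingers": 1,"xyz": [0,-5.7,8.44],"angular": [0,0,0]}]}}

```text
clock: 20.32
position: [0.4137, 0.1729, 0.1465]
ee_rot: [-2.116, -2.322, 0.003]
force: [-3.8, 0.7, -1.3]
width: 0.121
```

```bash
python3 -c "
from h import *
s,a=save('wrist','w5.png'); _,b=save('scene','s5.png'); st()
cv2.imwrite('pics/v5.png',np.hstack([a[0:360,140:460],cv2.resize(b[150:300,280:430],None,fx=2.4,fy=2.4)])[:,:,::-1])
"
```

```text
[0.4142 0.1733 0.1474] th 67.9 r 0.2448 F [-3.4  0.5 -0.8] Frad(+=compress) 2.74 Ftan(+ fold dir) 2.02 lat 0.78 M [ 0.18  0.46 -0.  ] 0.125
```

View pics/v5.png

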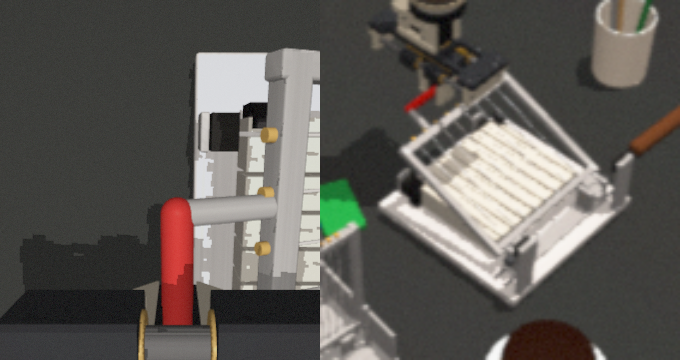

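The frame is about 68° down and on its hinge. Its wires look lined up with the grooves and the rests are clear.

{"fn": "jog_arm", "kwargs": {"moves": [{"fingers": 1,"xyz": [0,-0.33,0.8],"angular": [0,0,0]},{"fingers": 1,"xyz": [0,-0.58,1.61],"angular": [0,0,0]},{"fingers": 1,"xyz": [0,-0.84,2.4],"angular": [0,0,0]},{"fingers": 1,"xyz": [0,-1.05,3.25],"angular": [0,0,0]},{"fingers": 1,"xyz": [0,-1.25,4.1],"angular": [0,0,0]},{"fingers": 1,"xyz": [0,-1.41,4.93],"angular": [0,0,0]},{"fingers": 1,"xyz": [0,-1.54,5.77],"angular": [0,0,0]},{"fingers": 1,"xyz": [0,-1.54,5.77],"angular": [0,0,0]}]}}

```text
clock: 21.42
position: [0.398, 0.1716, 0.0886]
ee_rot: [-2.115, -2.322, 0.002]
force: [-3.3, 0.2, -2.7]
width: 0.123
```

```bash
python3 -c "
from h import *
st()"
```

```text
[0.398  0.1716 0.0886] th 82.2 r 0.2454 F [-3.3  0.2 -2.7] Frad(+=compress) 2.84 Ftan(+ fold dir) 3.11 lat 0.53 M [0.15 0.42 0.03] 0.123
```

{"fn": "jog_arm", "kwargs": {"moves": [{"fingers": 1,"xyz": [0,-0.06,0.42],"angular": [0,0,0]},{"fingers": 1,"xyz": [0,-0.11,0.85],"angular": [0,0,0]},{"fingers": 1,"xyz": [0,-0.15,1.28],"angular": [0,0,0]},{"fingers": 1,"xyz": [0,-0.18,1.7],"angular": [0,0,0]},{"fingers": 1,"xyz": [0,-0.18,1.7],"angular": [0,0,0]}]}}

```text
clock: 22.05
position: [0.3963, 0.1718, 0.072]
ee_rot: [-2.115, -2.322, 0.001]
force: [-5.3, 1.6, -3.0]
width: 0.122
```

```bash
python3 -c "
from h import *
st()"
```

```text
[0.3963 0.1718 0.072 ] th 86.1 r 0.2454 F [-5.3  1.6 -3. ] Frad(+=compress) 4.92 Ftan(+ fold dir) 3.31 lat 2.1 M [0.3  0.84 0.04] 0.122
```

{"fn": "jog_arm", "kwargs": {"moves": [{"fingers": 1,"xyz": [0.1,-0.02,0],"angular": [0,0,0]},{"fingers": 1,"xyz": [0.15,-0.03,0.25],"angular": [0,0,0]},{"fingers": 1,"xyz": [0.15,-0.04,0.5],"angular": [0,0,0]},{"fingers": 1,"xyz": [0.15,-0.04,0.5],"angular": [0,0,0]}]}}

```text
clock: 22.55
position: [0.3959, 0.1727, 0.067]
ee_rot: [2.116, 2.322, -0.002]
force: [-3.9, -2.6, -2.2]
width: 0.119
```

```bash
python3 -c "
from h import *
st()"
```

```text
[0.3959 0.1727 0.067 ] th 87.3 r 0.2454 F [-3.9 -2.6 -2.2] Frad(+=compress) 4.04 Ftan(+ fold dir) 2.36 lat -2.2 M [-0.39  0.65 -0.  ] 0.119
```

{"fn": "jog_arm", "kwargs": {"moves": [{"fingers": 1,"xyz": [-0.05,-0.01,0.2],"angular": [0,0,0]},{"fingers": 1,"xyz": [-0.05,-0.01,0.4],"angular": [0,0,0]},{"fingers": 1,"xyz": [-0.05,-0.02,0.6],"angular": [0,0,0]},{"fingers": 1,"xyz": [-0.05,-0.02,0.6],"angular": [0,0,0]}]}}

```text
clock: 23.05
position: [0.3957, 0.1725, 0.0611]
ee_rot: [-2.116, -2.322, 0.001]
force: [-5.3, -0.8, -1.6]
width: 0.123
```

```bash
python3 -c "
from h import *
st()"
```

```text
[0.3957 0.1725 0.0611] th 88.6 r 0.2455 F [-5.3 -0.8 -1.6] Frad(+=compress) 5.3 Ftan(+ fold dir) 1.73 lat -0.28 M [-0.21  0.79  0.  ] 0.123
```

{"fn": "jog_arm", "kwargs": {"moves": [{"fingers": 1,"xyz": [0,-0.02,0.2],"angular": [0,0,0]},{"fingers": 1,"xyz": [0,-0.03,0.4],"angular": [0,0,0]},{"fingers": 1,"xyz": [0,-0.03,0.55],"angular": [0,0,0]},{"fingers": 1,"xyz": [0,-0.03,0.55],"angular": [0,0,0]}]}}

```text
clock: 23.55
position: [0.3955, 0.1725, 0.0557]
ee_rot: [-2.116, -2.322, 0.001]
force: [-4.7, -0.4, -1.5]
width: 0.123
```

```bash
python3 -c "
from h import *
st()"
```

```text
[0.3955 0.1725 0.0557] th 89.9 r 0.2455 F [-4.7 -0.4 -1.5] Frad(+=compress) 4.74 Ftan(+ fold dir) 1.49 lat 0.0 M [-0.19  0.81 -0.04] 0.123
```

{"fn": "jog_arm", "kwargs": {"moves": [{"fingers": 1,"xyz": [0,-0.02,0.1],"angular": [0,0,0]},{"fingers": 1,"xyz": [0,-0.02,0.18],"angular": [0,0,0]},{"fingers": 1,"xyz": [0,-0.02,0.18],"angular": [0,0,0]}]}}

```text
clock: 23.92
position: [0.3955, 0.1726, 0.0539]
ee_rot: [2.116, 2.322, -0.0]
force: [-4.6, -2.3, -2.5]
width: 0.123
```

```bash
python3 -c "
from h import *
st()"
```

```text
[0.3955 0.1726 0.0539] th 90.3 r 0.2456 F [-4.6 -2.3 -2.5] Frad(+=compress) 4.82 Ftan(+ fold dir) 2.49 lat -1.85 M [-0.21  0.7  -0.  ] 0.123
```

{"fn": "jog_arm", "kwargs": {"moves": [{"fingers": 1,"xyz": [-0.05,0,0.08],"angular": [0,0,0]},{"fingers": 1,"xyz": [-0.05,0,0.15],"angular": [0,0,0]},{"fingers": 1,"xyz": [-0.05,0,0.15],"angular": [0,0,0]}]}}

```text
clock: 24.3
position: [0.3955, 0.1723, 0.0525]
ee_rot: [-2.116, -2.322, -0.0]
force: [-4.8, 0.2, -2.4]
width: 0.122
```

```bash
python3 -c "
from h import *
st()"
```

```text
[0.3955 0.1723 0.0525] th 90.7 r 0.2456 F [-4.8  0.2 -2.4] Frad(+=compress) 4.78 Ftan(+ fold dir) 2.33 lat 0.65 M [-0.01  0.78 -0.  ] 0.122
```

{"fn": "jog_arm", "kwargs": {"moves": [{"fingers": 1,"xyz": [0,0,0.08],"angular": [0,0,0]},{"fingers": 1,"xyz": [0,0,0.16],"angular": [0,0,0]},{"fingers": 1,"xyz": [0,0,0.16],"angular": [0,0,0]}]}}

```text
clock: 24.68
position: [0.3955, 0.1724, 0.0512]
ee_rot: [2.115, 2.322, 0.0]
force: [-6.0, -1.0, 5.1]
width: 0.125
```

```bash
python3 -c "
from h import *
s,a=save('wrist','w6.png'); _,b=save('scene','s6.png'); st()
cv2.imwrite('pics/v6.png',np.hstack([a[0:360,140:460],cv2.resize(b[150:300,280:430],None,fx=2.4,fy=2.4)])[:,:,::-1])
"
```

```text
[0.3955 0.1723 0.0512] th 90.9 r 0.2456 F [-6.8  0.2  5.9] Frad(+=compress) 6.71 Ftan(+ fold dir) -5.97 lat 0.81 M [-0.24  1.22 -0.04] 0.119
```

View pics/v6.png

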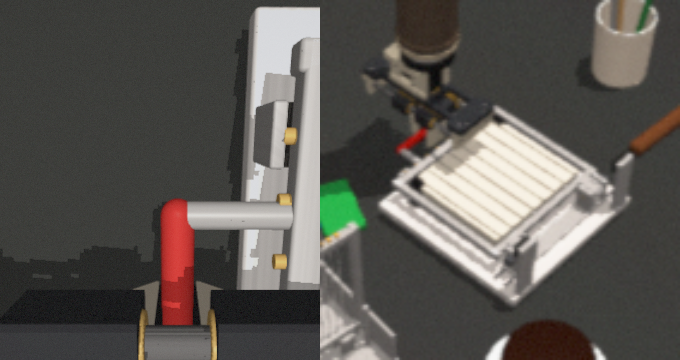

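The frame lies level: front crossbar on the rests, hinge knuckles still between the cheeks. I'll ease the load and then open part way, since only 39 mm is free in front of the crossbar.

{"fn": "jog_arm", "kwargs": {"moves": [{"fingers": 1,"xyz": [0,-0.05,-0.1],"angular": [0,0,0]},{"fingers": 1,"xyz": [0,-0.05,-0.1],"angular": [0,0,0]},{"fingers": 0.35,"xyz": [0,-0.05,-0.1],"angular": [0,0,0]},{"fingers": 0.35,"xyz": [0,-0.05,-0.1],"angular": [0,0,0]},{"fingers": 0.35,"xyz": [0,-0.05,-0.1],"angular": [0,0,0]},{"fingers": 0.35,"xyz": [0,-0.05,-0.1],"angular": [0,0,0]}]}}

```text
clock: 25.52
position: [0.3953, 0.1722, 0.052]
ee_rot: [2.116, 2.322, 0.001]
force: [-0.2, -0.1, 0.0]
width: 0.324
```

```bash
python3 -c "
from h import *
st()"
```

```text
[0.3953 0.1722 0.052 ] th 90.8 r 0.2459 F [-0.2 -0.1  0. ] Frad(+=compress) 0.22 Ftan(+ fold dir) -0.03 lat -0.13 M [-0.02 -0.13 -0.01] 0.324
```

{"fn": "jog_arm", "kwargs": {"moves": [{"fingers": 0.35,"xyz": [0,0,-1],"angular": [0,0,0]},{"fingers": 0.35,"xyz": [0,0,-3],"angular": [0,0,0]},{"fingers": 0.35,"xyz": [0,0,-7],"angular": [0,0,0]},{"fingers": 0.35,"xyz": [0,0,-12],"angular": [0,0,0]},{"fingers": 0.35,"xyz": [0,0,-18],"angular": [0,0,0]},{"fingers": 0.35,"xyz": [2,3,-24],"angular": [0,0,0]},{"fingers": 0.35,"xyz": [4,8,-29],"angular": [0,0,0]},{"fingers": 0.35,"xyz": [5,13,-32],"angular": [0,0,0]},{"fingers": 0.35,"xyz": [5,16,-33],"angular": [0,0,0]},{"fingers": 0.35,"xyz": [5,16,-33],"angular": [0,0,0]},{"fingers": 0.35,"xyz": [5,16,-33],"angular": [0,0,0]}]}}

```text
clock: 26.9
position: [0.5487, 0.237, 0.3818]
ee_rot: [-2.114, -2.323, 0.001]
force: [-0.5, 0.9, -0.9]
width: 0.327
```

```bash
python3 -c "
from h import *
s,a=save('wrist','w7.png'); _,b=save('top','t7.png'); st()
g=lambda x0,x1,y0,y1:cv2.resize(a[y0:y1,x0:x1],None,fx=2.2,fy=2.2,interpolation=cv2.INTER_CUBIC)
cv2.imwrite('pics/v7.png',g(140,450,110,340)[:,:,::-1])
d=cv2.absdiff(cv2.imread('pics/t0.png'),b[:,:,::-1].copy()).max(2)>50
n,l,st_,c=cv2.connectedComponentsWithStats(cv2.morphologyEx(d.astype('uint8'),cv2.MORPH_OPEN,np.ones((2,2))))
for i in range(1,n):
  if st_[i,4]>15 : print(st_[i])
"
```

```text
[0.5484 0.2367 0.3819] th 15.0 r 0.3381 F [-0.3 -0.8 -0.7] Frad(+=compress) -0.59 Ftan(+ fold dir) 0.58 lat -0.73 M [-0.01 -0.12 -0.02] 0.327
[202 200  14  11 100]
[ 204  210   92  112 4057]
[190 218  28  26 354]
[281 233   7   5  16]
[181 235  28  32 301]
[295 241  11  58 318]
[291 269   2  11  22]
[374 275  40   7 212]
[353 279  64  14 296]
[415 278  14   7  49]
[306 298  25  32 485]
[278 319  60  73 801]
[ 468  362  130  102 4474]
[555 373  18  10 107]
[360 382   5   7  19]
[347 389   5   5  16]
[602 390  10  13  77]
[340 395   5   6  19]
[302 400  11  11  69]
[341 408   6   7  39]
[321 410  22  19 164]
[311 417  11   3  25]
[332 424   7   8  25]
[547 431   9   8  34]
[294 435  10   8  42]
[307 437  10  18 114]
[285 440   8   8  44]
[420 459  24  16 225]
[292 461   4   5  16]
[427 470  23  10 145]
[314 478  18   2  32]
```

View pics/v7.png

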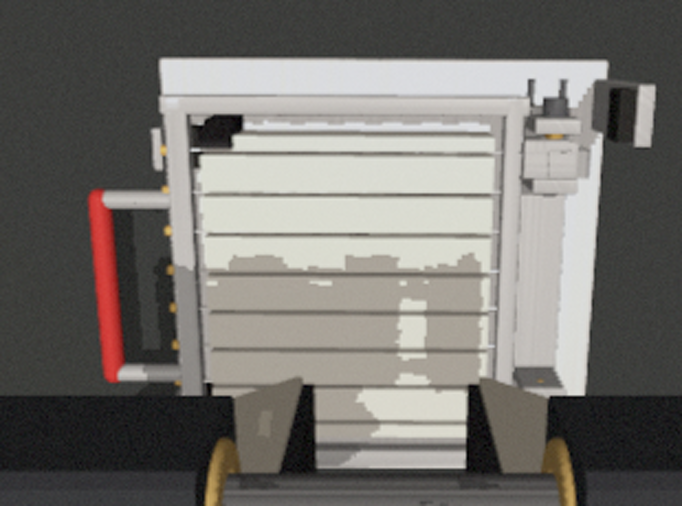

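Wires lie on the groove lines, the knuckle sits between its cheeks, and the handle lies in front of the base. One check that nothing else moved, then hand in.

```bash
python3 -c "
from h import *
_,b=save('scene','s8.png')
for n0,n1 in(('t0','t7'),('s0','s8')):
  for c,lo,hi,roi in(('green',(50,130,80),(75,255,255),None),('blue',(105,150,90),(125,255,255),(340,230,440,262) if n0=='t0' else (240,235,285,268))):
    o=[]
    for n in(n0,n1):
      im=cv2.imread(f'pics/{n}.png'); m=cv2.inRange(cv2.cvtColor(im,cv2.COLOR_BGR2HSV),lo,hi)
      if roi: x0,y0,x1,y1=roi; k=np.zeros_like(m); k[y0:y1,x0:x1]=1; m*=k
      k,l,s,ce=cv2.connectedComponentsWithStats(m); i=1+s[1:,4].argmax(); o.append((s[i,4],ce[i].round(1)))
    print(n0,c,o)
p=imaging.camera_params
# scene ends of red bar, triangulate with wrist height guess
im=cv2.imread('pics/s8.png'); h=cv2.cvtColor(im,cv2.COLOR_BGR2HSV); m=cv2.inRange(h,(0,170,80),(6,255,255))|cv2.inRange(h,(174,170,80),(180,255,255)); m[:120]=0;m[300:]=0;m[:,:200]=0;m[:,450:]=0
ys,xs=np.nonzero(m); print('red scene',xs.mean(),ys.mean(),len(xs))
e=np.array([.5154,.1802])+0*1; yaw=.093
for z in(.045,.056,.067): print(z,ray('scene',[(xs.mean(),ys.mean())],z),'TCP at release .3953 .1722')
"
```

```text
t0 green [(np.int32(536), array([317.8, 312.7])), (np.int32(445), array([319.2, 311.1]))]
t0 blue [(np.int32(113), array([394.5, 245.5])), (np.int32(114), array([394.5, 245.5]))]
s0 green [(np.int32(325), array([286.8, 235.6])), (np.int32(343), array([285.9, 235.3]))]
s0 blue [(np.int32(165), array([262.1, 252.9])), (np.int32(173), array([262.6, 252.6]))]
red scene 322.84090909090907 204.39772727272728 88
0.045 [[0.38701071 0.17419632 0.045     ]] TCP at release .3953 .1722
0.056 [[0.39524682 0.16698979 0.056     ]] TCP at release .3953 .1722
0.067 [[0.40348292 0.15978326 0.067     ]] TCP at release .3953 .1722
```

```bash
python3 -c "
from cell import job
print(job.sign_off())"
```

```text
the job is handed in; nothing more can be done
None
```

The red-handled frame is hung on the cutter's hinge, folded flat on the front rests and released. I handed the job in at about 27 s; no verdict was given.

**Hanging:** The first touches landed on the cheek tops. A touch about 2 mm further to +y from the first one found the gap. Both knuckles then went down and snapped. While they snapped, about 5 N pulled the frame down evenly. The knuckles stopped hard with the gripper at 299 mm, as expected.

**Folding:** I slid the frame and hinge bar about 8 mm towards the cutter's middle, keeping the frame lightly pressed onto its pins. Forces stayed under about 7 N while I folded, and it landed on the rests without a drop.

**Last checks:**
- **Lie of the frame:** The last close picture shows the frame flat, the visible wires on the groove lines and the left knuckle between its cheeks. The gripper hid the right end of the frame and the right knuckle.
- **Handle:** Its spot in the scene picture fits a height of 56 mm.
- **Robot:** The wrist force was near zero after release, and the arm ended clear above the cutter.
- **Blue frame:** It had not moved.
- **Scraper:** Its centre had shifted about 2 pixels in the top view, where part of it no longer showed, but only about 1 pixel in the scene view. I put the top-view shift down to the arm or its shadow. I checked nothing else on the bench beyond a quick look.

**One disagreement:** The frame touched down with the gripper about 3 mm lower than I had calculated. The handle height from the scene picture does not show this, so I think the bar sat slightly higher in the fingers, or the arm gave a little.

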